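# Slide carrier from its parking dock to the viewing pad

## Robot

A 7-joint arm with a two-finger parallel gripper is mounted at the origin on a cart in front of the work surface, level with it; the furniture and walls round the work are solid. World frame = base frame: x ahead of the robot, y to its left, z up, the work surface at z = 0. Lengths are in m, angles in rad, forces in N, time in s.
With the tool pointing down it reaches from about 0.425 to 0.975 m from the base axis. Payload 16.7 kg.
Tool frame: the origin (TCP) lies midway between the tips of the shut fingers; the grasp point (between the pads) lies 19 mm behind it; z points along the fingers, y is the line along which they close (so a half turn about z gives the same grasp; the last joint's range is limited). The gripper opens to 85 mm and grips with 20 to 120 N. Pads are 22 mm wide; open, the fingers measure 114 mm over their backs; the gripper's body (76 mm by 85 mm) begins 54 mm behind the grasp point. The pads swing forward as they close: fully open they stand 13 mm farther back than shut.
Start: joints at [1.018, 0.426, 0.074, 1.606, -0.034, 1.111, -0.067], TCP at [0.265, -0.621, 0.231] pointing down, gripper open.
Joint ranges: [-2.85, 2.85], [-0.5, 2.14], [-1.23, 1.37], [0.21, 2.46], [-1.02, 4.16], [0.16, 2.05], [-2.73, 2.73]. Speed limits (rad/s): [1.89, 1.89, 2.39, 2.39, 3.01, 3.01, 3.01].

## Interface

Orientations are given as a rotation vector (axis times angle).
In Python, from bench import sensors, read_camera, get_calibration, workorder gives the robot as it stands.
- The arm moves only by the tool arm_command, never from a script. Its argument "increments" is a list of rows, each a list of 5 numbers: the opening, from 0 (shut) to 1 (fully open), then the shift along the world's x, y, z in normalised numbers (1 is 1 m), then the turn about the world's z in a scale on which 1.0 is 2 pi rad. A call has 1 to 12 rows; each row is the pose to reach, as a shift and turn from the pose commanded when the call began; what a row does not reach only later rows make up. A row lasts 1/8 s, in which the tool goes at most 62.5 mm and 10.7 degrees, less where a joint would pass 70% of its speed; a pose out of reach is approached as far as the arm can. No shift or turn number may pass 1 either way. A call with a gripper value outside its range is refused whole. The fingers move at their own pace and stop on an object; "newtons" is the grip in N (left out, the last holds). Time passes only in rows, so rows that repeat a pose let the fingers close. It gives the time, the measured TCP pose, the force, the opening and the grip force at its end, in the units of the state.
- sensors.observe(): the state, without advancing time (a new reading comes with each control period).
- read_camera(name): name is "scene" or "top" or "wrist"; returns the picture (384x512x3 uint8, red, green, blue); there is no depth.
- get_calibration(name): a dict with "vertical_fov" (degrees; the focal length in pixels is half the picture's height over the tangent of half this angle, whatever the lens; pixels are square), "cx", "cy" (the principal point, pixels), "extrinsics" (4x4, takes a point from camera to world coordinates); the wrist camera has in their place "hand_eye" (4x4, takes a point from camera to tool coordinates, whose origin is the TCP and whose axes are the flange's). Camera axes: x right, y down, z forward; pixel columns grow to the right and rows downward; lengths in m; the calibration is good to about 2 mm. A picture is of the moment at which its call begins: read the wrist's pose just before it. get_calibration takes no time and is no camera call.
- workorder.hand_in(): hands the job in; it is judged then, once.
The state is a dict: "t": time; "joint_positions": joint angles; "joint_velocities": joint speeds; "tau": joint torques, N m; "eef_pos": TCP position; "ee_rot": TCP orientation; "force": force on the tool from outside, world axes, zero at the start; "wrist_torque": the same for the moment, N m; "gripper_width": opening from 0.0 (shut) to 1.0 (fully open); "gripper_force": force on a finger pad.
Only numpy, scipy, OpenCV 4.12 (cv2) and the standard library are available. Lean on these libraries where they do the work, as an engineer would, in place of code of your own. Each camera call takes 0.05 s, during which the arm holds its last target. There are 200 camera calls.

## Task

The slide carrier lies in its parking dock, where its sides cannot be gripped. Press down on its top and drag it back towards the dock's open front until at least two thirds of it is out on the tongue, and let go of it there. Then take it by its long sides and lay it gently, slide up, lengthwise in the middle of the white viewing pad, keeping it flat on the way; let go of it only when it is down on the pad, and leave the beaker, the petri dish and the slide box where they are.

Things in the scene. Friction and masses are not known exactly. Their poses are not given: they have to be found in the camera images.
- carrier: Loose flat aluminium slide carrier, a plate 100 (its x) x 44 (y) x 10 mm (z), 0.1 to 0.2 kg; its underside slides easily on the dock. The top is flat: a black rubber pad at the front end (-x), a mounted glass slide inset flush in the rest. Origin: centre of its underside; x along its length to the rear, z up.
- carrier_pad (a point): Centre of the carrier's flush ribbed black rubber pad, 20 x 34 mm, on top of the plate (10 mm above its underside), 36 mm in front of its middle: the place to press, with closed fingertips and some 5 to 20 N.
- dock: Fixed grey and white parking dock. Bed 14 mm high; on it a slot 48 mm wide between two white rails 18 mm wide, closed by a wall at the rear (+x), open at the front (-x). Rails and wall are 24 mm high, flush with the parked carrier's top. Origin: on the worktop under the slot's middle. The carrier is parked within 3 mm of it (14 mm above), axes alike, and is drawn out along the dock's -x.
- dock_tongue (a point): Middle of the top of the dock's grey tongue, 14 mm above the worktop and 110 mm in front of the dock's origin. The tongue is as high as the bed but only 30 mm wide; it runs from the rails' ends (52 mm in front of the dock's origin) to 170 mm in front of it. A carrier drawn out on it has its long sides free to grip.
- viewing_pad: Fixed low white light box with a flat top, 170 (x) x 124 (y) mm and 20 mm high. Origin: centre of its underside on the worktop; x along its length. The carrier shall lie on it with its length along the pad's x, either way round.
- beaker: Loose empty beaker, 55 mm across, 66 mm high; a bystander. Origin: centre of its underside.
- petri_dish: Loose closed petri dish, 74 mm across, 16 mm high; a bystander. Origin: centre of its underside.
- slide_box: Loose slide box, 33 (x) x 85 (y) x 24 mm; a bystander. Origin: centre of its underside.

How it is judged:
By the outcome, as a careful person would: the job done as asked, in the order asked, and still so for the second after the job is handed in, with the robot touching nothing.
It also fails if it takes over 64 s, if anything falls off the work surface, if the arm or the gripper's body presses on something with over 40 N, if the wrist force passes 120 N, or if a joint passes its speed limit or range.

## Working session

There is one attempt and no reset: what is moved stays moved. The work goes in short steps, Python scripts to look and compute and a tool call to move; the robot and the scene stay as the last step left them, time stands still between calls to the robot, and variables do not carry over. Pictures are saved under pics/ and viewed, at most 11 in all, crops included, and the job is handed in when it is done.

Besides the shell and the picture viewer there is one more tool, called after "Emit:" by a JSON object that holds its "fn" and its "kwargs", one argument or row to a line. arm_command: Moves the arm, as the interface text tells. Its arguments: {"type":"object","properties":{"increments":{"type":"array","items":{"type":"array","items":{"type":"number"}}},"newtons":{"type":"number"}},"required":["increments"]}

```bash
mkdir -p pics
cat > h.py <<'E'
import numpy as np, cv2
from bench import sensors, read_camera, get_calibration, workorder
from scipy.spatial.transform import Rotation as R
def cam(name, st=None):
    c=get_calibration(name); f=192/np.tan(np.radians(c["vertical_fov"])/2)
    if "extrinsics" in c: T=np.array(c["extrinsics"])
    else:
        W=np.eye(4); W[:3,:3]=R.from_rotvec(st["ee_rot"]).as_matrix(); W[:3,3]=st["eef_pos"]; T=W@np.array(c["hand_eye"])
    return f,c["cx"],c["cy"],T
def rays(k,uv):
    f,cx,cy,T=k; uv=np.atleast_2d(uv).astype(float)
    d=np.c_[(uv[:,0]-cx)/f,(uv[:,1]-cy)/f,np.ones(len(uv))]@T[:3,:3].T
    return T[:3,3],d
def onplane(k,uv,z):
    o,d=rays(k,uv); return o+d*((z-o[2])/d[:,2])[:,None]
def tri(k1,u1,k2,u2):
    o1,d1=rays(k1,u1);o2,d2=rays(k2,u2);out=[]
    for a,b in zip(d1,d2):
        s=np.linalg.lstsq(np.c_[a,-b],o2-o1,rcond=None)[0]
        p,q=o1+s[0]*a,o2+s[1]*b; out.append(np.r_[(p+q)/2,np.linalg.norm(p-q)])
    return np.array(out)
def snap(name,fn):
    st=sensors.observe(); im=read_camera(name)[:,:,::-1].copy(); cv2.imwrite(fn,im); return im,cam(name,st),st
E
python3 - <<'E'
from h import *
for n in("scene","top"):
    im,k,st=snap(n,f"pics/{n}0.png"); print(n,get_calibration(n))
print(st)
a=cv2.imread("pics/scene0.png")
E
```

```text
scene {'vertical_fov': 47.70209214150798, 'cx': 254.47047340830125, 'cy': 184.1706940028721, 'extrinsics': array([[-0.8442709 , -0.35570242,  0.40085214, -0.06061247],
       [-0.53585477,  0.57166681, -0.62133463,  0.91155699],
       [-0.00814364, -0.73937328, -0.67324649,  1.02151605],
       [ 0.        ,  0.        ,  0.        ,  1.        ]])}
top {'vertical_fov': 57.68653124657271, 'cx': 255.13021572112692, 'cy': 191.0067205153778, 'extrinsics': array([[ 0.00884085, -0.98795473,  0.15449042,  0.35816936],
       [-0.99979829, -0.01151955, -0.01645229,  0.04729998],
       [ 0.01803377, -0.15431381, -0.98785729,  1.09591629],
       [ 0.        ,  0.        ,  0.        ,  1.        ]])}
{'t': 0.05, 'joint_positions': array([ 1.01848495,  0.42668448,  0.07381932,  1.60658891, -0.03411509,
        1.11082944, -0.06711156]), 'joint_velocities': array([-0.00196313, -0.00058182,  0.00107839, -0.00050708,  0.00181492,
        0.00092165, -0.00041575]), 'tau': array([ 1.00077610e-02, -9.52453852e+01,  3.77629638e+00, -4.64915013e+01,
        1.94871461e-02,  6.54552729e-03,  8.97579525e-06]), 'eef_pos': array([ 0.26444139, -0.62060222,  0.23064934]), 'ee_rot': array([-3.07690763e+00, -6.28191179e-01,  4.88556910e-04]), 'force': array([ 0.33014333, -0.00116059, -0.03725989]), 'wrist_torque': array([ 0.02346939, -0.00716638, -0.02156519]), 'gripper_force': 0.0, 'gripper_width': 1.0010951707935951}
```

View pics/scene0.png

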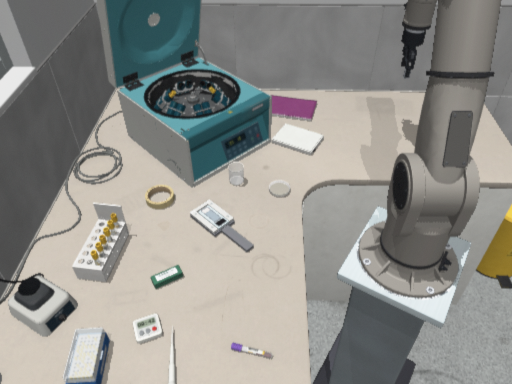

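View pics/top0.png

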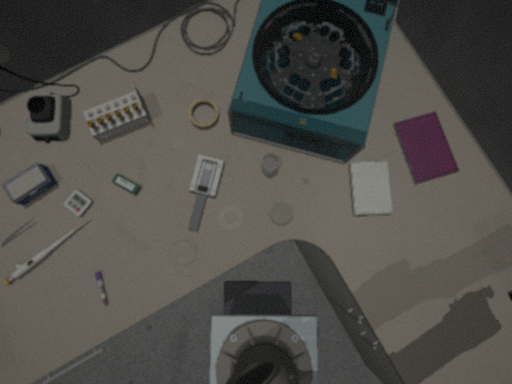

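The scene view shows the dock with its tongue at about (213,215)–(250,245), the pad at (297,138), the beaker at (237,174) and the dish at (279,188). In the top view the dock is at (207,175), its tongue at (197,212), the pad at (371,188) and the slide box at (126,184).

Run:
```python
from h import *
t,s=cam("top"),cam("scene")
pts={"dockrear":((209,158),(213,203)),"tongue tip":((194,230),(247,246)),"pad":((371,188),(298,138)),"beaker":((270,165),(237,174)),"dish":((281,213),(279,188)),"box":((126,184),(167,276))}
for n,(a,b) in pts.items(): print(n,tri(t,[a],s,[b]).round(3), onplane(t,[a],0.02).round(3))
def quad(im,roi,lo):
    x0,y0,x1,y1=roi; g=cv2.cvtColor(im,cv2.COLOR_BGR2HSV)[y0:y1,x0:x1]
    m=((g[...,1]<40)&(g[...,2]>lo)).astype(np.uint8)*255
    c=max(cv2.findContours(m,cv2.RETR_EXTERNAL,cv2.CHAIN_APPROX_NONE)[0],key=cv2.contourArea)
    r=cv2.minAreaRect(c); ap=cv2.approxPolyDP(cv2.convexHull(c),4,True)[:,0]+[x0,y0]; return r,ap
T=cv2.imread("pics/top0.png");S=cv2.imread("pics/scene0.png")
print(T[188,371],T[210,330],S[138,298],S[150,330])
for im,roi,lo,k in((T,(340,150,400,225),120,t),(S,(265,115,330,160),200,s)):
    r,ap=quad(im,roi,lo); print(r,ap.tolist()); print(onplane(k,ap,.02).round(3))
```

```text
dockrear [[0.603 0.164 0.05  0.041]] [[0.63  0.176 0.02 ]]
tongue tip [[0.409 0.22  0.01  0.011]] [[0.403 0.215 0.02 ]]
pad [[ 0.542 -0.339  0.009  0.001]] [[ 0.54  -0.335  0.02 ]]
beaker [[ 0.609 -0.016  0.03   0.002]] [[ 0.61  -0.017  0.02 ]]
dish [[ 0.46  -0.052  0.008  0.002]] [[ 0.458 -0.051  0.02 ]]
box [[0.544 0.434 0.013 0.002]] [[0.544 0.432 0.02 ]]
[126 131 129] [102 109 116] [234 238 237] [188 201 210]
((31.08509063720703, 36.992706298828125), (51.69615936279297, 37.291831970214844), 85.10090637207031) [[386, 162], [391, 210], [356, 213], [352, 163]]
[[ 0.625 -0.387  0.02 ]
 [ 0.471 -0.395  0.02 ]
 [ 0.461 -0.285  0.02 ]
 [ 0.62  -0.278  0.02 ]]
((32.0, 22.0), (44.0, 64.0), 90.0) [[329, 115], [329, 159], [265, 159], [273, 118]]
[[ 0.502 -0.535  0.02 ]
 [ 0.378 -0.272  0.02 ]
 [ 0.576 -0.149  0.02 ]
 [ 0.688 -0.394  0.02 ]]
```

Run:
```python
import cv2
a=cv2.imread("pics/top0.png")[145:240,160:300]; b=cv2.imread("pics/scene0.png")[165:260,170:310]
a=cv2.convertScaleAbs(a,alpha=1.6)
cv2.imwrite("pics/c0.png",cv2.resize(cv2.hconcat([a,b]),(784,266),interpolation=cv2.INTER_CUBIC))
```

```text
(no output)
```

View pics/c0.png

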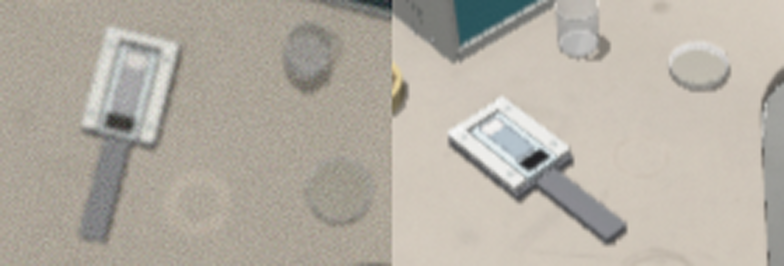

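The crops show the rubber pad at about (203,188) in the top view and (221,221) in the scene view. I'll move over the viewing pad first, so the wrist camera can see it on the way to the dock.

The rows are not in the units I measure in: turns go in shares of 2 pi rad. I convert before sending: -0.45 rad / 6.2832 = -0.0716.

Emit:
{"fn": "arm_command", "kwargs": {
  "increments": [
    [1,0.03,0.045,0.01,-0.0159],
    [1,0.06,0.09,0.02,-0.0318],
    [1,0.09,0.13,0.03,-0.0477],
    [1,0.12,0.175,0.04,-0.0637],
    [1,0.15,0.22,0.05,-0.0716],
    [1,0.18,0.26,0.06,-0.0796],
    [1,0.2,0.28,0.06,-0.0796],
    [1,0.2,0.28,0.06,-0.0796]
  ]
}}

```text
t: 1.1
eef_pos: [0.4661, -0.3388, 0.2911]
ee_rot: [-3.137, 0.147, -0.0]
force: [-0.7, -1.2, 0.2]
gripper_width: 1.003
gripper_force: 0.0
```

Run:
```python
from h import *
im,k,st=snap("wrist","pics/w0.png"); print(st["t"],st["eef_pos"],st["ee_rot"],k)
```

```text
1.1 [ 0.46608937 -0.33879235  0.2910688 ] [-3.13739273e+00  1.46537745e-01 -2.67794688e-05] (np.float64(279.5739292641622), 260.43103231544507, 189.25895676333533, array([[-9.27192852e-02, -9.58556465e-01, -2.69393090e-01,
         5.34584983e-01],
       [-9.95692275e-01,  8.92164157e-02,  2.52452797e-02,
        -3.44671214e-01],
       [-1.64740206e-04,  2.70573343e-01, -9.62699350e-01,
         4.32242412e-01],
       [ 0.00000000e+00,  0.00000000e+00,  0.00000000e+00,
         1.00000000e+00]]))
```

View pics/w0.png

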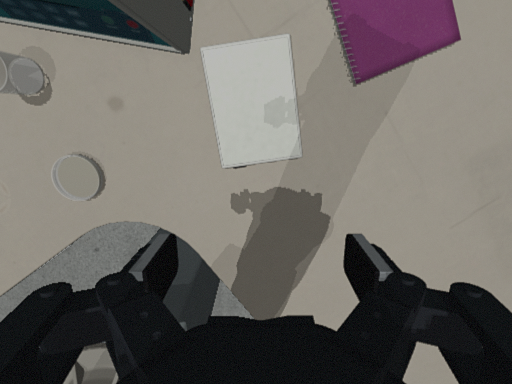

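The wrist view shows the white pad as a clean quad, with corners near (201,47), (289,35), (301,157) and (222,168). The beaker is at (25,75) and the dish at (78,177). Next I'll move a baseline along the way and take a second view.

Emit:
{"fn": "arm_command", "kwargs": {
  "increments": [
    [1,0,0.04,0,0],
    [1,0,0.09,0,0],
    [1,0,0.11,0,0],
    [1,0,0.11,0,0]
  ]
}}

```text
t: 1.65
eef_pos: [0.4643, -0.2309, 0.2914]
ee_rot: [3.138, -0.152, 0.0]
force: [-0.2, -0.4, -0.6]
gripper_width: 0.998
gripper_force: 0.0
```

```bash
cat > pad.py <<'E'
from h import *
def quad(im,near,lo=190):
    h=cv2.cvtColor(im,cv2.COLOR_BGR2HSV); m=((h[...,1]<22)&(h[...,2]>lo)).astype(np.uint8)*255
    m=cv2.morphologyEx(m,cv2.MORPH_CLOSE,np.ones((9,9)))
    m=cv2.morphologyEx(m,cv2.MORPH_OPEN,np.ones((5,5)))
    cs=[c for c in cv2.findContours(m,cv2.RETR_EXTERNAL,cv2.CHAIN_APPROX_NONE)[0] if cv2.pointPolygonTest(c,near,False)>=0]
    h=cv2.convexHull(cs[0])
    for e in range(3,20):
        a=cv2.approxPolyDP(h,e,True)[:,0]
        if len(a)<=4: break
    return a[np.argsort(np.arctan2(*(a-a.mean(0)).T[::-1]))],cv2.contourArea(cs[0])
E
python3 - <<'E'
from pad import *
im0=cv2.imread("pics/w0.png")
print(im0[100,250],im0[115,278],im0[100,180])
s0=dict(eef_pos=[.46608937,-.33879235,.2910688],ee_rot=[-3.13739273,.146537745,-2.68e-5])
k0=cam("wrist",s0)
im,k,st=snap("wrist","pics/w1.png"); print(st["eef_pos"])
a,A=quad(im0,(250,80),175)
print(a.tolist(),A); print(onplane(k0,a,.02).round(4))
# predict centre in second
c=onplane(k0,a,.02).mean(0); T=np.linalg.inv(k[3]); p=T[:3,:3]@c+T[:3,3]; near=(float(k[1]+k[0]*p[0]/p[2]),float(k[2]+k[0]*p[1]/p[2]));print(near)
b,B=quad(im,near,175); print(b.tolist(),B)
print(tri(k0,a,k,b).round(4))
E
```

```text
[178 185 182] [166 173 171] [137 149 153]
[ 0.46427559 -0.23085497  0.2914189 ]
[[202, 48], [288, 35], [294, 145], [223, 166]] 9089.5
[[ 0.6224 -0.2741  0.02  ]
 [ 0.6274 -0.39    0.02  ]
 [ 0.4818 -0.3891  0.02  ]
 [ 0.4604 -0.2814  0.02  ]]
(328.1216769464231, 92.53195177353517)Traceback (most recent call last):
  File "<stdin>", line 11, in <module>
  File "pad.py", line 7, in quad
    h=cv2.convexHull(cs[0])
                     ~~^^^
IndexError: list index out of range
```

```bash
sed -i 's/^    h=cv2.cvtColor.*$/    h=cv2.cvtColor(cv2.GaussianBlur(im,(3,3),0),cv2.COLOR_BGR2HSV); m=((h[...,1]<18)\&(h[...,2]>lo)).astype(np.uint8)*255/' pad.py
python3 - <<'E'
from pad import *
s0=dict(eef_pos=[.46608937,-.33879235,.2910688],ee_rot=[-3.13739273,.146537745,-2.68e-5])
k0=cam("wrist",s0); st=sensors.observe(); k=cam("wrist",st)
im0=cv2.imread("pics/w0.png");im=cv2.imread("pics/w1.png")
print(im[92,328],im[92,400],im[92,250])
a,A=quad(im0,(250,80),105); b,B=quad(im,(328,92),105)
print(a.tolist(),A,b.tolist(),B)
print(onplane(k0,a,.02).round(4));print(onplane(k,b,.02).round(4))
if len(a)==len(b): print(tri(k0,a,k,b).round(4))
E
```

```text
[164 171 167] [128 137 141] [142 153 158]
[[200, 48], [289, 34], [301, 157], [222, 167]] 10608.0 [[278, 38], [369, 23], [374, 147], [293, 159]] 10915.5
[[ 0.6227 -0.2714  0.02  ]
 [ 0.6285 -0.3914  0.02  ]
 [ 0.4631 -0.3984  0.02  ]
 [ 0.4591 -0.2797  0.02  ]]
[[ 0.6231 -0.2707  0.02  ]
 [ 0.6292 -0.3912  0.02  ]
 [ 0.4652 -0.3997  0.02  ]
 [ 0.4591 -0.2799  0.02  ]]
[[ 6.234e-01 -2.709e-01  1.740e-02  4.000e-04]
 [ 6.290e-01 -3.915e-01  1.920e-02  7.000e-04]
 [ 4.651e-01 -3.976e-01  2.550e-02  2.000e-03]
 [ 4.592e-01 -2.798e-01  2.060e-02  0.000e+00]]
```

Pad centre is about (0.544, -0.335). Its top triangulates to 0.0207, its length is close to 170 mm and its yaw is about +0.05, so it agrees with the text. Now over to the dock.

Converted, -0.12 rad / 6.2832 = -0.0191.

Emit:
{"fn": "arm_command", "kwargs": {
  "increments": [
    [0,0,0.05,0,0],
    [0,0,0.1,0,-0.0032],
    [0,0,0.15,0,-0.0064],
    [0,0,0.2,0,-0.0095],
    [0,0,0.25,-0.01,-0.0127],
    [0,0,0.3,-0.02,-0.0159],
    [0,-0.01,0.35,-0.03,-0.0191],
    [0,-0.01,0.4,-0.04,-0.0191],
    [0,-0.01,0.41,-0.04,-0.0191],
    [0,-0.01,0.41,-0.04,-0.0191]
  ]
}}

```text
t: 2.95
eef_pos: [0.4553, 0.1782, 0.251]
ee_rot: [3.123, -0.342, -0.001]
force: [0.3, -1.3, -0.1]
gripper_width: 0.002
gripper_force: 0.0
```

Run:
```python
from h import *
import pickle
im,k,st=snap("wrist","pics/w2.png"); pickle.dump(k,open("k2","wb")); print(st["eef_pos"],st["ee_rot"])
```

```text
[0.45526784 0.17820682 0.25104962] [ 3.12276448e+00 -3.41777227e-01 -8.27561137e-04]
```

View pics/w2.png

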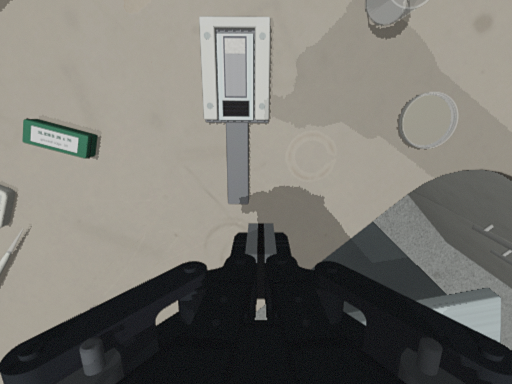

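The wrist view shows the dock aligned with the image. The black rubber pad is at about (236,108) and the tongue runs from (236,123) to (238,203). Next is a second view from lower and further forward, then triangulation.

Emit:
{"fn": "arm_command", "kwargs": {
  "increments": [
    [0,0.02,0.01,-0.03,0],
    [0,0.03,0.02,-0.08,0],
    [0,0.03,0.02,-0.1,0],
    [0,0.03,0.02,-0.1,0]
  ]
}}

```text
t: 3.5
eef_pos: [0.4844, 0.1969, 0.1501]
ee_rot: [3.121, -0.344, -0.004]
force: [0.3, 1.2, -0.5]
gripper_width: 0.001
gripper_force: 0.0
```

```bash
cat > dock.py <<'E'
from h import *
import pickle
def rub(im,roi):
    x0,y0,x1,y1=roi; g=cv2.cvtColor(im,cv2.COLOR_BGR2GRAY)[y0:y1,x0:x1]
    m=(g<60).astype(np.uint8)*255; m=cv2.morphologyEx(m,cv2.MORPH_OPEN,np.ones((3,3)));m=cv2.morphologyEx(m,cv2.MORPH_CLOSE,np.ones((7,7)))
    c=max(cv2.findContours(m,cv2.RETR_EXTERNAL,cv2.CHAIN_APPROX_NONE)[0],key=cv2.contourArea)
    r=cv2.minAreaRect(c); b=cv2.boxPoints(r)+[x0,y0]; M=cv2.moments(m[...],True)
    return np.array(r[0])+[x0,y0],b[np.argsort(np.arctan2(*(b-b.mean(0)).T[::-1]))],r
E
python3 - <<'E'
from dock import *
k2=pickle.load(open("k2","rb")); a=cv2.imread("pics/w2.png")
im,k,st=snap("wrist","pics/w3.png"); pickle.dump(k,open("k3","wb")); print(st["eef_pos"],st["ee_rot"])
c,b,r=rub(a,(215,90,258,118)); print(c,b.round(1).tolist(),r)
w=onplane(k2,b,.024); print(w.round(4),onplane(k2,[c],.024))
T=np.linalg.inv(k[3]);p=T[:3,:3]@w.mean(0)+T[:3,3]; q=(k[1]+k[0]*p[0]/p[2],k[2]+k[0]*p[1]/p[2]);print("pred",q)
E
```

```text
[0.48444499 0.19694371 0.15014638] [ 3.12103796 -0.3438938  -0.0035348 ]
[235. 109.] [[223.0, 101.0], [247.0, 101.0], [247.0, 117.0], [223.0, 117.0]] ((20.0, 19.0), (16.0, 24.0), 90.0)
[[0.5439 0.2071 0.024 ]
 [0.5374 0.1777 0.024 ]
 [0.5184 0.1821 0.024 ]
 [0.525  0.212  0.024 ]] [[0.531258   0.19472933 0.024     ]]
pred (np.float64(252.16462260861712), np.float64(135.30806398841779))
```

View pics/w3.png

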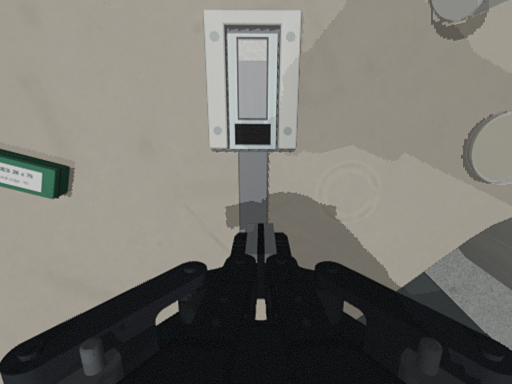

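The view shows the rubber pad at (253,134), the dock corners at (204,11), (301,11), (296,149) and (210,149), and the tongue from (253,150) downwards.

Run:
```python
from dock import *
k2,k3=[pickle.load(open(f,"rb")) for f in("k2","k3")]; a=cv2.imread("pics/w2.png");e=cv2.imread("pics/w3.png")
c2,b2,r2=rub(a,(215,90,258,118)); c3,b3,r3=rub(e,(230,118,276,149)); print(c3,b3.tolist())
print("rub",tri(k2,[c2],k3,[c3]).round(4)); print(onplane(k3,b3,.024).round(4))
P3=np.array([(204,11),(301,11),(296,149),(210,149)]);P2=np.array([(200,17),(270,17),(269,121),(203,121)])
t=tri(k2,P2,k3,P3);print("dock",t.round(4)); 
for k,P in((k2,P2),(k3,P3)):
    w=onplane(k,P,.024);v=(w[0]+w[1]-w[2]-w[3])/2;print(w.round(4).tolist(),w.mean(0).round(4),np.linalg.norm(v),np.arctan2(v[1],v[0]))
# tongue centreline in w2
g=cv2.cvtColor(a,cv2.COLOR_BGR2GRAY); L=[]
for y in range(130,198,4):
    d=cv2.GaussianBlur(g,(3,3),0)[y].astype(int); xs=[x for x in range(222,256) if d[x]<125]
    L.append((np.mean(xs)+.0,y,len(xs)))
L=np.array(L); w=onplane(k2,L[:,:2],.014); print(L[::4]); vx,vy,x0,y0=cv2.fitLine(w[:,:2].astype(np.float32),cv2.DIST_HUBER,0,.01,.01).ravel(); print("tongue line",np.arctan2(-abs(1)*vy*np.sign(vx),abs(vx)),np.arctan2(vy,vx),x0,y0)
print("tip",onplane(k2,[(238,203.5)],.014))
```

```text
[252.  133.5] [[235.0, 124.0], [269.0, 124.0], [269.0, 143.0], [235.0, 143.0]]
rub [[0.5317 0.1955 0.0105 0.0008]]
[[0.5448 0.208  0.024 ]
 [0.5379 0.1771 0.024 ]
 [0.5207 0.1808 0.024 ]
 [0.5277 0.2123 0.024 ]]
dock [[ 6.548e-01  2.156e-01 -2.070e-02  8.000e-04]
 [ 6.261e-01  1.290e-01  1.130e-02  0.000e+00]
 [ 5.069e-01  1.553e-01  7.900e-03  2.000e-04]
 [ 5.259e-01  2.408e-01  7.800e-03  1.300e-03]]
[[0.6402, 0.2098, 0.024], [0.6226, 0.1302, 0.024], [0.5075, 0.1558, 0.024], [0.5258, 0.2383, 0.024]] [0.574  0.1835 0.024 ] 0.11787099561309801 -0.23131473212169118
[[0.6404, 0.2111, 0.024], [0.6227, 0.1314, 0.024], [0.5095, 0.1568, 0.024], [0.5274, 0.2369, 0.024]] [0.575  0.1841 0.024 ] 0.115935281570682 -0.22260095584204095
[[248.         130.           3.        ]
 [243.4        146.           5.        ]
 [247.5        162.           4.        ]
 [243.6        178.           5.        ]
 [241.28571429 194.          21.        ]]
tongue line 0.33404666 -0.33404666 0.46099153 0.19928399
tip [[0.40481785 0.22245129 0.014     ]]
```

The rubber pad centre is at (0.532, 0.194) and dock yaw is about -0.223. The dock's width, length and centreline all match the text. Heights from this pair are weak because the baseline runs along the view, so I'll find the top by touch.

Converted, -0.004 rad / 6.2832 = -0.0006.

Emit:
{"fn": "arm_command", "kwargs": {
  "increments": [
    [0,0.025,-0.001,-0.03,-0.0006],
    [0,0.047,-0.003,-0.06,-0.0006],
    [0,0.047,-0.003,-0.1,-0.0006],
    [0,0.047,-0.003,-0.115,-0.0006],
    [0,0.047,-0.003,-0.115,-0.0006]
  ]
}}

```text
t: 4.18
eef_pos: [0.5317, 0.1957, 0.0369]
ee_rot: [3.122, -0.347, -0.0]
force: [0.1, -0.3, 0.4]
gripper_width: -0.001
gripper_force: 0.0
```

Emit:
{"fn": "arm_command", "kwargs": {
  "increments": [
    [0,0,0,-0.004,0],
    [0,0,0,-0.008,0],
    [0,0,0,-0.01,0],
    [0,0,0,-0.01,0]
  ]
}}

```text
t: 4.68
eef_pos: [0.5316, 0.196, 0.0264]
ee_rot: [-3.122, 0.347, -0.0]
force: [0.4, 0.2, -0.3]
gripper_width: -0.002
gripper_force: 0.0
```

Emit:
{"fn": "arm_command", "kwargs": {
  "increments": [
    [0,0,-0.001,-0.002,0],
    [0,0,-0.001,-0.003,0],
    [0,0,-0.001,-0.003,0]
  ]
}}

```text
t: 5.05
eef_pos: [0.5318, 0.1951, 0.0241]
ee_rot: [3.122, -0.347, 0.001]
force: [-4.8, -2.5, 15.9]
gripper_width: -0.001
gripper_force: 8.3
```

Contact at z = 0.0241 with 16 N confirms the height. Start dragging.

Emit:
{"fn": "arm_command", "kwargs": {
  "increments": [
    [0,-0.004,0.0009,0,0],
    [0,-0.01,0.0023,0,0],
    [0,-0.018,0.0041,0,0],
    [0,-0.024,0.0055,0,0],
    [0,-0.024,0.0055,0,0]
  ]
}}

```text
t: 5.68
eef_pos: [0.5079, 0.2011, 0.0241]
ee_rot: [-3.122, 0.346, -0.002]
force: [-3.9, 0.3, 13.8]
gripper_width: 0.0
gripper_force: 6.6
```

Emit:
{"fn": "arm_command", "kwargs": {
  "increments": [
    [0,-0.007,0.0016,0,0],
    [0,-0.016,0.0037,0,0],
    [0,-0.026,0.006,0,0],
    [0,-0.036,0.0083,0,0],
    [0,-0.046,0.0106,0,0],
    [0,-0.056,0.0129,0,0],
    [0,-0.066,0.0152,0,0],
    [0,-0.074,0.017,0,0],
    [0,-0.078,0.0179,0,0],
    [0,-0.078,0.0179,0,0]
  ]
}}

```text
t: 6.92
eef_pos: [0.4301, 0.2191, 0.024]
ee_rot: [-3.121, 0.346, -0.002]
force: [-1.6, 0.9, 13.3]
gripper_width: -0.001
gripper_force: 7.0
```

Run:
```python
from dock import *
im,k,st=snap("wrist","pics/w4.png"); pickle.dump(k,open("k4","wb")); print(st["eef_pos"])
im,k,st=snap("scene","pics/s4.png")
cv2.imwrite("pics/c4.png",cv2.hconcat([cv2.imread("pics/w4.png")[:300,140:390],cv2.resize(im[165:285,170:290],(300,300))]))
```

```text
[0.43011482 0.21909115 0.02403248]
```

View pics/c4.png

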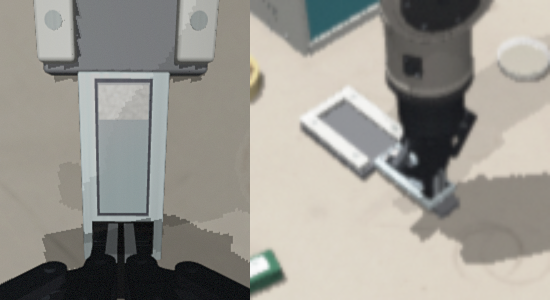

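The carrier is now fully out on the tongue and straight, with its rear edge level with the rail ends. I'll let go by lifting off, then measure it.

Emit:
{"fn": "arm_command", "kwargs": {
  "increments": [
    [0,0,0,0.01,0],
    [0,0,0,0.04,0],
    [0.7,0.01,0,0.09,0],
    [0.7,0.01,0,0.12,0],
    [0.7,0.01,0,0.12,0],
    [0.7,0.01,0,0.12,0]
  ]
}}

```text
t: 7.78
eef_pos: [0.4393, 0.2181, 0.143]
ee_rot: [3.122, -0.347, -0.0]
force: [0.0, 0.1, 0.6]
gripper_width: 0.699
gripper_force: 0.0
```

Run:
```python
from dock import *
im,k,st=snap("wrist","pics/w5.png"); pickle.dump(k,open("k5","wb")); print(st["eef_pos"],st["ee_rot"],st["gripper_width"])
```

```text
[0.43929847 0.21812557 0.14304685] [ 3.12207448e+00 -3.47128047e-01 -2.29026426e-04] 0.6990960611111079
```

View pics/w5.png

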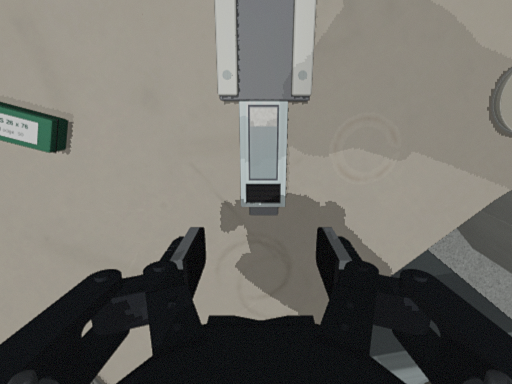

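The view shows the released carrier with corners near (239,101), (288,101), (285,207) and (241,207), just clear of the rails. I'll take a second view from further along for the height.

Emit:
{"fn": "arm_command", "kwargs": {
  "increments": [
    [0.7,0.01,-0.025,0,0],
    [0.7,0.015,-0.04,0,0],
    [0.7,0.015,-0.04,0,0]
  ]
}}

```text
t: 8.2
eef_pos: [0.4545, 0.1774, 0.1427]
ee_rot: [3.121, -0.35, -0.002]
force: [0.3, -0.2, 0.6]
gripper_width: 0.703
gripper_force: 0.0
```

```bash
cat > car.py <<'E'
from dock import *
def car(im,near):
    # bluish plate: b>r
    f=cv2.GaussianBlur(im,(3,3),0).astype(int); m=((f[...,0]-f[...,2]>2)&(f[...,0]>110)).astype(np.uint8)*255
    r=rub(im,(int(near[0])-30,int(near[1])+20,int(near[0])+30,int(near[1])+52))
    cv2.fillPoly(m,[r[1].astype(int)],255)
    m=cv2.morphologyEx(m,cv2.MORPH_CLOSE,np.ones((9,9))); m=cv2.morphologyEx(m,cv2.MORPH_OPEN,np.ones((7,7)))
    c=[c for c in cv2.findContours(m,cv2.RETR_EXTERNAL,cv2.CHAIN_APPROX_NONE)[0] if cv2.pointPolygonTest(c,near,False)>=0][0]
    h=cv2.convexHull(c)
    for e in range(3,20):
        a=cv2.approxPolyDP(h,e,True)[:,0]
        if len(a)<=4: break
    return a[np.argsort(np.arctan2(*(a-a.mean(0)).T[::-1]))],r[0]
def rep(k,a):
    w=onplane(k,a,.024); v=(w[0]+w[1]-w[2]-w[3])/2; print("c",w.mean(0).round(4),"len",np.linalg.norm(v).round(4),"wid",np.linalg.norm(w[0]-w[1]+w[3]-w[2])/2,"yaw",np.arctan2(v[1],v[0]).round(3))
E
python3 - <<'E'
from car import *
k5=pickle.load(open("k5","rb")); i5=cv2.imread("pics/w5.png"); print(i5[150,243],i5[150,263],i5[190,263],i5[150,220])
im,k,st=snap("wrist","pics/w6.png"); pickle.dump(k,open("k6","wb")); print(st["eef_pos"])
a5,r5=car(i5,(263.,155.)); print(a5.tolist(),r5); rep(k5,a5)
w=onplane(k5,[a5.mean(0)],.024)[0]; T=np.linalg.inv(k[3]);p=T[:3,:3]@w+T[:3,3]; q=(float(k[1]+k[0]*p[0]/p[2]),float(k[2]+k[0]*p[1]/p[2]));print(q)
a6,r6=car(im,q); print(a6.tolist(),r6); rep(k,a6)
print(tri(k5,a5,k,a6).round(4)); print(tri(k5,[r5],k,[r6]).round(4))
E
```

```text
[174 175 164] [152 151 142] [30 31 28] [139 149 154]
[0.4545294  0.17737598 0.14272242]
[[239, 0], [292, 0], [284, 205], [242, 205]] [262.5 193. ]
c [0.5044 0.2005 0.024 ] len 0.1758 wid 0.04215581452915838 yaw -0.23
(224.01699363722332, 129.7899066202704)Traceback (most recent call last):
  File "<stdin>", line 6, in <module>
  File "car.py", line 5, in car
    r=rub(im,(int(near[0])-30,int(near[1])+20,int(near[0])+30,int(near[1])+52))
  File "dock.py", line 6, in rub
    c=max(cv2.findContours(m,cv2.RETR_EXTERNAL,cv2.CHAIN_APPROX_NONE)[0],key=cv2.contourArea)
ValueError: max() iterable argument is empty
```

```bash
sed -i 's/f\[...,0\]>110/f[...,0]>140/; s/+20,int(near\[0\])+30,int(near\[1\])+52/+18,int(near[0])+30,int(near[1])+62/' car.py
python3 - <<'E'
from car import *
k5,k=[pickle.load(open(f,"rb")) for f in("k5","k6")]; i5=cv2.imread("pics/w5.png");im=cv2.imread("pics/w6.png")
a5,r5=car(i5,(263.,155.)); print(a5.tolist(),r5); rep(k5,a5)
w=onplane(k5,[a5.mean(0)],.024)[0]; T=np.linalg.inv(k[3]);p=T[:3,:3]@w+T[:3,3]; q=(float(k[1]+k[0]*p[0]/p[2]),float(k[2]+k[0]*p[1]/p[2]));print(q)
a6,r6=car(im,q); print(a6.tolist(),r6); rep(k,a6)
print(tri(k5,a5,k,a6).round(4)); print(tri(k5,[r5],k,[r6]).round(4))
E
```

```text
[[240, 101], [287, 102], [284, 195], [244, 202]] [262.5 193. ]
c [0.4693 0.2087 0.024 ] len 0.0904 wid 0.04050880257874115 yaw -0.213
(225.33882484717816, 175.0347189951572)
[[200, 129], [246, 129], [242, 224], [206, 228]] [226.  215.5]
c [0.4672 0.2111 0.024 ] len 0.0953 wid 0.0391084316924865 yaw -0.249
[[5.182e-01 2.191e-01 2.710e-02 3.000e-04]
 [5.086e-01 1.789e-01 2.420e-02 3.000e-04]
 [4.356e-01 1.988e-01 6.300e-02 2.200e-03]
 [4.315e-01 2.351e-01 4.450e-02 1.600e-03]]
[[4.302e-01 2.186e-01 2.080e-02 4.000e-04]]
```

The rubber pad triangulates to (0.430, 0.219, 0.021) and the rear corners to height 0.026. Their spacing is 85.5 mm against 86 mm expected, so the carrier centre is (0.465, 0.2105) with yaw -0.228. I'll straddle it and probe the bench gently, so the finger tips' setback at this opening is known.

Converted, -0.004 rad / 6.2832 = -0.0006.

Emit:
{"fn": "arm_command", "kwargs": {
  "increments": [
    [0.7,0.011,0.033,-0.02,-0.0006],
    [0.7,0.011,0.033,-0.06,-0.0006],
    [0.7,0.011,0.033,-0.1,-0.0006],
    [0.7,0.011,0.033,-0.125,-0.0006],
    [0.6,0.011,0.033,-0.131,-0.0006],
    [0.6,0.011,0.033,-0.137,-0.0006],
    [0.6,0.011,0.033,-0.137,-0.0006]
  ]
}}

```text
t: 9.12
eef_pos: [0.4658, 0.2118, 0.0068]
ee_rot: [-3.121, 0.353, -0.001]
force: [0.7, 0.0, 0.8]
gripper_width: 0.599
gripper_force: 0.0
```

Emit:
{"fn": "arm_command", "kwargs": {
  "increments": [
    [0.6,0,0,-0.003,0],
    [0.6,0,0,-0.006,0],
    [0.6,0,0,-0.006,0]
  ]
}}

```text
t: 9.5
eef_pos: [0.4655, 0.2114, 0.0003]
ee_rot: [3.122, -0.353, 0.0]
force: [-0.8, -0.6, -0.3]
gripper_width: 0.602
gripper_force: 0.0
```

Emit:
{"fn": "arm_command", "kwargs": {
  "increments": [
    [0.6,0,0,-0.002,0],
    [0.6,0,0,-0.003,0],
    [0.6,0,0,-0.003,0]
  ]
}}

```text
t: 9.88
eef_pos: [0.4655, 0.2114, -0.0028]
ee_rot: [3.122, -0.353, -0.0]
force: [0.5, 0.1, 0.3]
gripper_width: 0.6
gripper_force: 0.0
```

Emit:
{"fn": "arm_command", "kwargs": {
  "increments": [
    [0.6,0,0,-0.0015,0],
    [0.6,0,0,-0.0015,0]
  ]
}}

```text
t: 10.12
eef_pos: [0.4657, 0.2115, -0.0033]
ee_rot: [3.122, -0.353, 0.001]
force: [-6.7, -3.2, 25.3]
gripper_width: 0.599
gripper_force: 12.7
```

The bench touches at TCP -0.0032, so the tips sit about 3 mm above TCP here. I'll grip with the tips about 1 mm above the carrier's underside.

Emit:
{"fn": "arm_command", "kwargs": {
  "increments": [
    [0.6,0,0,0.01,0],
    [0.6,0,0,0.0168,0],
    [0.6,0,0,0.0168,0],
    [0.5,0,0,0.0168,0],
    [0.4,0,0,0.0168,0],
    [0.4,0,0,0.0168,0],
    [0.4,0,0,0.0168,0]
  ],
  "newtons": 50
}}

```text
t: 11.0
eef_pos: [0.4657, 0.2115, 0.0129]
ee_rot: [3.122, -0.353, 0.001]
force: [-3.1, -2.7, 15.7]
gripper_width: 0.499
gripper_force: 48.7
```

Emit:
{"fn": "arm_command", "kwargs": {
  "increments": [
    [0.4,0,0,0.003,0],
    [0.4,0,0,0.01,0],
    [0.4,0,0,0.03,0],
    [0.4,0,0,0.06,0],
    [0.4,0,0,0.09,0],
    [0.4,0,0,0.11,0],
    [0.4,0,0,0.11,0]
  ]
}}

```text
t: 11.88
eef_pos: [0.4663, 0.2117, 0.1239]
ee_rot: [-3.12, 0.353, -0.004]
force: [-0.3, -0.3, -1.8]
gripper_width: 0.498
gripper_force: 51.3
```

Run:
```python
from dock import *
im,k,st=snap("wrist","pics/w7.png"); pickle.dump(k,open("k7","wb"))
im,k,st2=snap("scene","pics/s7.png"); print(st["eef_pos"],st["wrist_torque"],st["force"])
cv2.imwrite("pics/c7.png",cv2.hconcat([cv2.imread("pics/w7.png")[:300,110:410],cv2.resize(im[130:250,180:300],(300,300),interpolation=cv2.INTER_CUBIC)]))
```

```text
[0.46625482 0.21172728 0.12393592] [-0.00929153 -0.00794098  0.06267189] [-0.30661047 -0.31983144 -1.79128522]
```

View pics/c7.png

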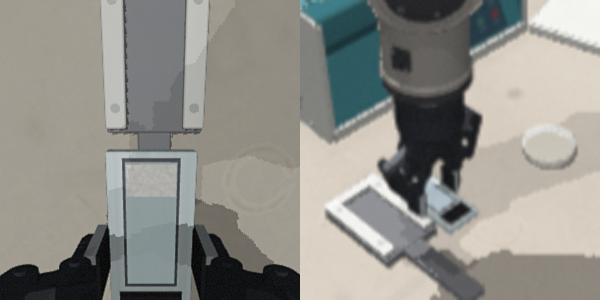

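The carrier is held flat, rubber pad and slide up, and the scale reads about 0.18 kg. Next I'll carry it across at height, staying on the robot's side of the beaker and centrifuge.

Converted, 0.275 rad / 6.2832 = 0.0438.

Emit:
{"fn": "arm_command", "kwargs": {
  "increments": [
    [0.4,0,-0.015,0.01,0],
    [0.4,0,-0.05,0.02,0.0048],
    [0.4,0,-0.095,0.03,0.0095],
    [0.4,0,-0.145,0.03,0.0143],
    [0.4,0,-0.195,0.03,0.0191],
    [0.4,0,-0.245,0.03,0.0239],
    [0.4,0,-0.295,0.03,0.0286],
    [0.4,0,-0.345,0.03,0.0334],
    [0.4,0,-0.395,0.03,0.0382],
    [0.4,0,-0.445,0.03,0.0438],
    [0.4,0,-0.48,0.03,0.0438],
    [0.4,0,-0.5,0.03,0.0438]
  ]
}}

```text
t: 13.48
eef_pos: [0.4648, -0.29, 0.1514]
ee_rot: [-3.14, -0.076, 0.003]
force: [0.0, 0.8, -1.1]
gripper_width: 0.501
gripper_force: 51.3
```

Emit:
{"fn": "arm_command", "kwargs": {
  "increments": [
    [0.4,0,-0.03,0,0],
    [0.4,0.01,-0.046,0,0],
    [0.4,0.03,-0.046,0,0],
    [0.4,0.03,-0.046,0,0],
    [0.4,0.03,-0.046,0,0]
  ]
}}

```text
t: 14.1
eef_pos: [0.4957, -0.3333, 0.1522]
ee_rot: [-3.14, -0.08, 0.001]
force: [0.2, 0.5, -1.1]
gripper_width: 0.501
gripper_force: 51.3
```

Run:
```python
from dock import *
im,k,st=snap("wrist","pics/w8.png"); pickle.dump(k,open("k8","wb")); print(st["eef_pos"],st["ee_rot"])
im,k,st2=snap("scene","pics/s8.png")
cv2.imwrite("pics/c8.png",cv2.hconcat([cv2.imread("pics/w8.png")[:300],cv2.resize(im[70:190,220:340],(300,300),interpolation=cv2.INTER_CUBIC)])[:,:800])
```

```text
[ 0.49574008 -0.3333317   0.15216889] [-3.13981640e+00 -8.04230699e-02  1.06651100e-03]
```

View pics/c8.png

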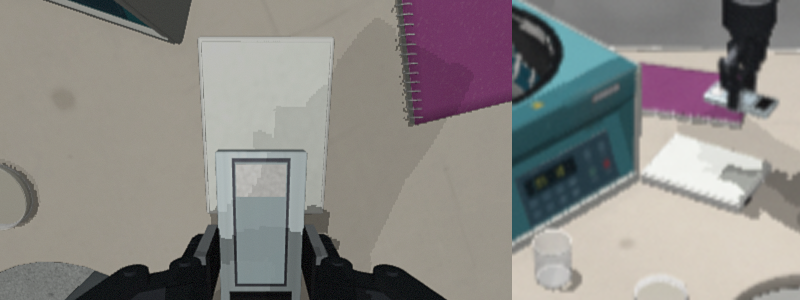

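The wrist view shows the pad's rear corners at (199,38) and (334,38), with the carrier's rear edge at (216,151)–(306,151), parallel and nearly centred.

Run:
```python
from dock import *
k=pickle.load(open("k8","rb"))
w=onplane(k,[(199,38),(334,38)],.0205); c=onplane(k,[(216,151),(306,151)],.152+.0111)
for q in(w,c): d=q[0]-q[1]; print(q.round(4).tolist(),np.linalg.norm(d),"yaw",np.arctan2(-d[0],d[1]),q.mean(0).round(4))
yaw=.05;u=np.array([np.cos(yaw),np.sin(yaw)]);print("pad c",w.mean(0)[:2]-.085*u,"carrier c",c.mean(0)[:2]-.05*u)
```

```text
[[0.623, -0.2721, 0.0205], [0.6292, -0.3907, 0.0205]] 0.1187512075897383 yaw 0.05166209907457927 [ 0.6261 -0.3314  0.0205]
[[0.5453, -0.3096, 0.1631], [0.5475, -0.3514, 0.1631]] 0.041928933188954035 yaw 0.05173953906338789 [ 0.5464 -0.3305  0.1631]
pad c [ 0.5412002  -0.33566906] carrier c [ 0.49647342 -0.33299599]
```

The carrier and pad yaws match at 0.052. The pad centre is (0.5437, -0.3355), so I need +0.048 in x and -0.002 in y. The carrier should seat at a TCP height of about 0.019.

Emit:
{"fn": "arm_command", "kwargs": {
  "increments": [
    [0.4,0.02,-0.001,0,0],
    [0.4,0.04,-0.002,0,0],
    [0.4,0.048,-0.002,-0.02,0],
    [0.4,0.048,-0.002,-0.05,0],
    [0.4,0.048,-0.002,-0.085,0],
    [0.4,0.048,-0.002,-0.11,0],
    [0.4,0.048,-0.002,-0.122,0],
    [0.4,0.048,-0.002,-0.126,0],
    [0.4,0.048,-0.002,-0.126,0]
  ]
}}

```text
t: 15.32
eef_pos: [0.5437, -0.3367, 0.027]
ee_rot: [3.14, 0.078, 0.001]
force: [-0.6, -0.1, -1.4]
gripper_width: 0.496
gripper_force: 51.3
```

Emit:
{"fn": "arm_command", "kwargs": {
  "increments": [
    [0.4,0,0,-0.002,0],
    [0.4,0,0,-0.004,0],
    [0.4,0,0,-0.005,0],
    [0.4,0,0,-0.005,0]
  ]
}}

```text
t: 15.82
eef_pos: [0.5435, -0.3365, 0.0216]
ee_rot: [-3.141, -0.078, 0.0]
force: [-0.1, 0.2, -1.5]
gripper_width: 0.497
gripper_force: 51.3
```

Emit:
{"fn": "arm_command", "kwargs": {
  "increments": [
    [0.4,0,0.001,-0.001,0],
    [0.4,0,0.001,-0.0015,0],
    [0.4,0,0.001,-0.0015,0]
  ]
}}

```text
t: 16.2
eef_pos: [0.5435, -0.3355, 0.0201]
ee_rot: [-3.141, -0.078, 0.0]
force: [-0.3, 0.4, -0.7]
gripper_width: 0.498
gripper_force: 51.3
```

Emit:
{"fn": "arm_command", "kwargs": {
  "increments": [
    [0.4,0,0,-0.0008,0],
    [0.4,0,0,-0.0008,0]
  ]
}}

```text
t: 16.45
eef_pos: [0.5436, -0.3356, 0.0192]
ee_rot: [-3.141, -0.078, 0.0]
force: [0.6, 0.0, -1.5]
gripper_width: 0.497
gripper_force: 51.3
```

Emit:
{"fn": "arm_command", "kwargs": {
  "increments": [
    [0.4,0,0,-0.0005,0],
    [0.4,0,0,-0.0005,0]
  ]
}}

```text
t: 16.7
eef_pos: [0.5436, -0.3356, 0.0191]
ee_rot: [3.141, 0.078, 0.0]
force: [-1.3, 1.1, 3.4]
gripper_width: 0.5
gripper_force: 51.8
```

It's seated at the expected height with light contact force. Release, lift straight up and look.

Emit:
{"fn": "arm_command", "kwargs": {
  "increments": [
    [0.4,0,0,-0.0003,0],
    [0.5,0,0,-0.0003,0],
    [0.55,0,0,-0.0003,0],
    [0.62,0,0,0,0],
    [0.7,0,0,0,0],
    [0.7,0,0,0.005,0],
    [0.7,0,0,0.02,0],
    [0.7,0,0,0.06,0],
    [0.7,-0.02,0,0.1,0],
    [0.7,-0.06,0,0.14,0],
    [0.7,-0.08,0,0.16,0],
    [0.7,-0.08,0,0.16,0]
  ]
}}

```text
t: 18.2
eef_pos: [0.4631, -0.3365, 0.1817]
ee_rot: [3.138, 0.076, 0.005]
force: [-0.2, 0.6, -0.2]
gripper_width: 0.698
gripper_force: 0.0
```

Run:
```python
from dock import *
im,k,st=snap("wrist","pics/w9.png"); pickle.dump(k,open("k9","wb")); print(st["eef_pos"],st["force"])
im,k,st2=snap("scene","pics/s9.png")
cv2.imwrite("pics/c9.png",cv2.hconcat([cv2.imread("pics/w9.png")[:300],cv2.resize(im[85:205,225:345],(288,300),interpolation=cv2.INTER_CUBIC)])[:,:800])
```

```text
[ 0.46314457 -0.33653944  0.1817279 ] [-0.1960373   0.6191161  -0.22946966]
```

View pics/c9.png

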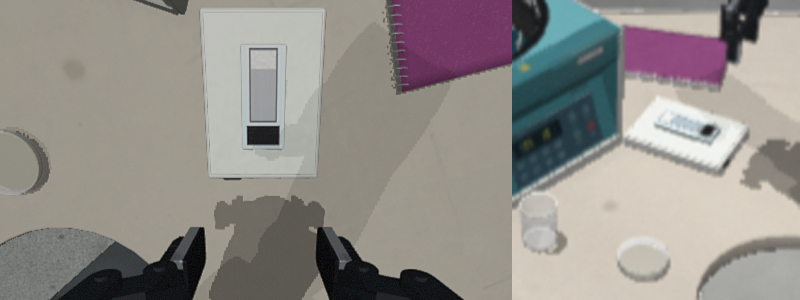

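The view shows the carrier lying flat, slide up, square in the middle of the pad: pad corners (200,9)–(317,177), carrier corners (241,44)–(284,149). The beaker and dish have not moved. I'll check the offset and hand in if it's small.

Run:
```python
from dock import *
k=pickle.load(open("k9","rb"))
p=onplane(k,[(200,9),(325,9),(317,177),(208,177)],.02); c=onplane(k,[(241,44),(287,44),(284,149),(242,149)],.03)
d=(c.mean(0)-p.mean(0))[:2]; print(p.mean(0),c.mean(0),d)
if np.linalg.norm(d)<.006: print(workorder.hand_in())
```

```text
[ 0.54366148 -0.33483488  0.02      ] [ 0.54367802 -0.33567378  0.03      ] [ 1.65414074e-05 -8.38903885e-04]
the job is handed in; nothing more can be done
None
```

The carrier is down flat, slide up and lengthwise on the viewing pad, measured within about 1 mm of its middle. It was dragged fully out of the dock and let go there first. The beaker and dish still stand where they were, the arm never came near the slide box, and the job is handed in at about 18 s; the verdict was not reported.

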